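# Unlatch the reed press and hold its arm up

## Task

A cane slip is finished in the reed-shaping press. Pull the arm's red latch tab sideways against its spring, all the way towards the brass post beside it, so that the latch lets go of the ball, and only then lift the blue arm until its socket is at least 50 mm up off the ball. Finish while still holding the arm up steadily with the fingers so that the slip can be slid out, and leave the mallet, tweezers, burnisher and tin where they lie.

Things in the scene. Friction and masses are not known exactly. Their poses are not given: they have to be found in the camera images.
- fixture: The press: an iron screw clamp on a foot (150 x 130 mm) gripping a hardwood block 230 x 60 mm, top at 50 mm; fixed firmly. Origin at the middle of its underside, on the table; x runs along the block from the ball end towards the hinge end, y across it, from the brass post to the red tab, z up. The parts named below all ride on it. Below 50 mm the clamp's screw sticks out to y = +86 mm.
- ball (a point): Centre of the 22 mm steel ball on the block, 71 mm above the table, at x = -75 mm, y = 0 of the press.
- hinge (a point): Middle of the arm's hinge axis, 80 mm above the table, at x = +85 mm, y = 0 of the press; the axis lies along the press's y.
- socket (a point): Point of the blue arm that coincides with the ball's centre while the arm is down; 160 mm from the hinge. Over it the arm carries the brass post and the red tab.
- tongue (a joint): Angle of the blue arm (28 mm wide, about 0.35 kg, 34 mm round socket at its end): 0 down on the ball, growing as the ball end rises, up to 1.0 rad. It swings freely and falls shut if let go. 0.32 rad is 50 mm of lift at the socket.
- latch (a joint): Travel of the red latch in the arm: 0 at rest, its fork gripping under the ball so that the arm cannot rise; grows as the tab slides towards the brass post (press -y) to its stop at 0.020 m. The ball is free beyond 0.013 m. Spring: 3 N at rest, 8 N at the stop; it springs back when let go.
- tab (a point): Centre of the upright red tab's grip area, at rest 124.5 mm above the table. The tab is 6 mm thick (press y), 24 mm wide (press x) and reaches 21.5 mm above this point. It moves with the latch. Its outer face is 3 mm further on press +y. The latch's cross-bar, top 100 mm above the table, reaches out under the post to press y = -34 mm (-54 mm at the stop).
- horn (a point): Centre of the upright brass post, fixed on the arm level with the tab, 42 mm to its press -y side at rest. Same sizes as the tab: 6 mm thick, 24 mm wide, 21.5 mm above this point; outer face 3 mm further on press -y. Over their outer faces tab and post are 48 mm wide at rest, 28 mm with the latch at its stop: both can be squeezed together from above. Keep fingertips within 20 mm below this point.
- mallet: Bystander: wooden mallet lying flat, head 60 x 90 x 50 mm, handle 22 mm thick, 210 mm long overall.
- tweezers: Bystander: brass tweezers lying flat, about 130 x 20 x 6 mm.
- burnisher: Bystander: cream bone burnisher lying flat, 150 x 18 x 10 mm.
- tin: Bystander: dented tin reed box, 113 x 73 x 29 mm, shut.
Things that resemble listed ones, but are neither listed nor needed, are in the scene too. What is shaped like the fixture but orange or purple is not meant.

How it is judged:
On the way, in this order (a step that is already met when the one before it is completed fails the run):
1. the latch is pulled clear of the ball while the arm is still down (value of joint latch above 0.012 m and value of joint tongue below 0.06 rad), for 0.1 s.
2. the arm is lifted off the ball (value of joint tongue above 0.29 rad), for 0.2 s.
At the end, for the whole second after the job is handed in: The arm is up at 0.29 rad or more (socket at least about 46 mm above the ball), moving slower than 0.1 rad/s, the fingers are in contact with it or its latch (over 1 N) and hold it there, and each bystander lies within 25 mm of its start (value of joint tongue above 0.29 rad and velocity of joint tongue between -0.1 and 0.1 rad/s and contact force between the fingers and tongue above 1 N and distance of each of mallet, tweezers, burnisher, tin from where it was at the start of the episode below 0.025 m); the arm keeps its last pose, push and grip.
It fails at once if mallet disturbed (moved more than 25 mm) (distance of mallet from where it was at the start of the episode above 0.025 m).
It fails at once if tweezers disturbed (moved more than 25 mm) (distance of tweezers from where it was at the start of the episode above 0.025 m).
It fails at once if burnisher disturbed (moved more than 25 mm) (distance of burnisher from where it was at the start of the episode above 0.025 m).
It fails at once if tin disturbed (moved more than 25 mm) (distance of tin from where it was at the start of the episode above 0.025 m).
It also fails if it takes over 32 s, if anything falls off the work surface, if the arm or the gripper's body presses on something with over 40 N, if the wrist force passes 120 N, or if a joint passes its speed limit or range.

## Robot

A 7-joint arm with a two-finger parallel gripper is mounted at the origin on the work surface. World frame = base frame: x ahead of the robot, y to its left, z up, the work surface at z = 0. Lengths are in m, angles in rad, forces in N, time in s.
With the tool pointing down it reaches from about 0.425 to 0.875 m from the base axis. Payload 4.7 kg.
Tool frame: the origin (TCP) lies at the very end of the fingers, on their centre line; the grasp point (between the pads) lies 19 mm behind it; x points along the fingers, z is the direction in which the jaws open and shut, and the axes are right-handed (so a half turn about x gives the same grasp; the last joint's range is limited). The gripper opens to 85 mm and grips with 20 to 120 N. Pads are 22 mm wide; open, the fingers measure 114 mm over their backs; the gripper's body (76 mm by 85 mm) begins 54 mm behind the grasp point. The pads swing forward as they close: fully open they stand 13 mm farther back than shut.
Start: joints at [-1.137, 0.321, -0.07, 1.45, 0.023, 1.371, -0.057], TCP at [0.265, 0.594, 0.231] pointing down, gripper open.
Joint ranges: [-2.86, 2.86], [-0.3, 2.09], [-1.38, 1.24], [0.06, 2.45], [-1.56, 4.7], [0.09, 2.05], [-2.69, 2.69]. Speed limits (rad/s): [2.57, 2.57, 3.14, 3.14, 3.14, 3.14, 3.14].

## Interface

Orientations are given as [roll, pitch, yaw] about the fixed x, y, z axes, in that order (R = Rz(yaw) Ry(pitch) Rx(roll)).
In Python, from bench import get_state, read_camera, camera_params, hand_in gives the robot as it stands.
- The arm moves only by the tool apply_moves, never from a script. Its argument "motion" is a list that holds one entry, the list of rows, each a list of 7 numbers: the turn, a rotation vector about the world's x, y, z in degrees, then the shift along the world's x, y, z in cm, then the opening, from 0 (shut) to 1 (fully open). In form: [[[wx, wy, wz, tx, ty, tz, fingers], ...]]. A call has 1 to 5 rows; each row is the pose to reach, as a shift and turn from the pose commanded when the call began; what a row does not reach only later rows make up. A row lasts 1/12 s, in which the tool goes at most 41.7 mm and 7.16 degrees, less where a joint would pass 70% of its speed; a pose out of reach is approached as far as the arm can. A call with a gripper value outside its range is refused whole. The fingers move at their own pace and stop on an object; the grip force is fixed at half the most. Time passes only in rows, so rows that repeat a pose let the fingers close. It gives the time, the measured TCP pose, the force and the opening at its end, in the units of the state.
- get_state(): the state, without advancing time (a new reading comes with each control period).
- read_camera(name): name is "scene" or "side" or "wrist"; returns the picture (480x640x3 uint8, red, green, blue); there is no depth.
- camera_params(name): a dict with "fov_y" (degrees; the focal length in pixels is half the picture's height over the tangent of half this angle, whatever the lens; pixels are square), "cx", "cy" (the principal point, pixels), "xyz" and "rotation" of the camera in the world; the wrist camera has in their place "hand_eye" (4x4, takes a point from camera to tool coordinates, whose origin is the TCP and whose axes are the tool frame's). Camera axes: x right, y down, z forward; pixel columns grow to the right and rows downward; lengths in m; the calibration is good to about 2 mm. A picture is of the moment at which its call begins: read the wrist's pose just before it. camera_params takes no time and is no camera call.
- hand_in(): hands the job in, once; it reports no verdict.
The state is a dict: "t": time; "joint_pos": joint angles; "joint_velocities": joint speeds; "joint_efforts": joint torques, N m; "tcp_pos": TCP position; "ee_rot": TCP orientation; "ft_force": force on the tool from outside, world axes, zero at the start; "moment": the same for the moment, N m; "grip_width": finger opening in m.
Only numpy, scipy, OpenCV 4.12 (cv2) and the standard library are available. Lean on these libraries where they do the work, as an engineer would, in place of code of your own. Each camera call takes 0.05 s, during which the arm holds its last target. There are 200 camera calls.

## Working session

There is one attempt and no reset: what is moved stays moved. The work goes in short steps, Python scripts to look and compute and a tool call to move; the robot and the scene stay as the last step left them, time stands still between calls to the robot, and variables do not carry over. Pictures are saved under pics/ and viewed, about 8 in all and at most 12, crops included, and the job is handed in when it is done.

Besides the shell and the picture viewer there is one more tool, called as a command line: name --argument value ..., lists and objects as JSON in quotes. apply_moves: Moves the arm, as the interface text tells. Its arguments: {"type":"object","properties":{"motion":{"type":"array"}},"required":["motion"]}

```bash
mkdir -p pics; python3 - <<'E'
from bench import *
import cv2,json
s=get_state();print(s['t'],s['tcp_pos'],s['ee_rot'],s['grip_width'])
for n in("scene","side"):
    im=read_camera(n);cv2.imwrite(f"pics/{n}0.png",im[:,:,::-1]);print(n,camera_params(n))
print(camera_params("wrist"))
E
```

```text
0.0 [0.26472149 0.59303694 0.23022059] [-3.11084218  1.56883078 -1.95978647] 0.08522831047623107
scene {'fov_y': 46.973780463011785, 'cx': 314.59187956988814, 'cy': 239.36809448981438, 'xyz': array([0.99674456, 0.57734054, 0.94377811]), 'rotation': array([-2.39247198e+00,  2.35452230e-03,  2.50541459e+00])}
side {'fov_y': 53.52815849011801, 'cx': 323.56503997542006, 'cy': 238.23448369897181, 'xyz': array([0.44156542, 0.84417146, 0.80638102]), 'rotation': array([-2.22473164,  0.00802518, -3.05770025])}
{'fov_y': 69.37755333778259, 'cx': 313.38549931531463, 'cy': 237.24511556229058, 'hand_eye': array([[-5.81853664e-04, -2.68909725e-01,  9.63165210e-01,
        -1.42210296e-01],
       [-7.95733851e-04, -9.63164943e-01, -2.68910132e-01,
         6.73042526e-02],
       [ 9.99999514e-01, -9.22889506e-04,  3.46440480e-04,
         8.42273550e-05],
       [ 0.00000000e+00,  0.00000000e+00,  0.00000000e+00,
         1.00000000e+00]])}
```

View pics/scene0.png

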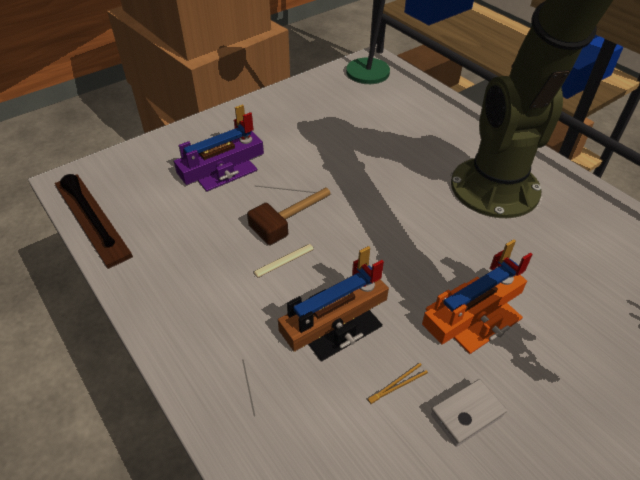

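View pics/side0.png

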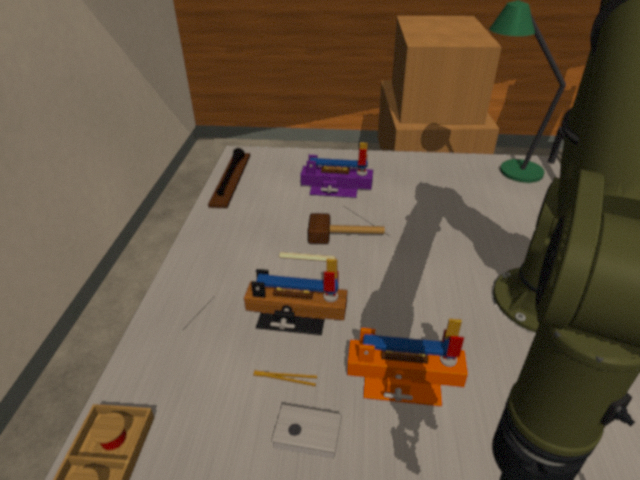

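The press fitting the description is the one with the black iron clamp and brown hardwood block: scene (335,305), side (295,298). The orange one, scene (480,295), and the purple one, scene (220,155), are ruled out by colour. I'll confirm it in an enlarged crop.

```bash
cat > h.py <<'E'
import numpy as np,cv2
from bench import *
from scipy.spatial.transform import Rotation as R
def cam(n,state=None):
    p=camera_params(n)
    f=240/np.tan(np.radians(p['fov_y'])/2)
    if n=='wrist':
        T=R.from_euler('xyz',state['ee_rot']).as_matrix();H=p['hand_eye']
        return f,p['cx'],p['cy'],T@H[:3,3]+state['tcp_pos'],T@H[:3,:3]
    return f,p['cx'],p['cy'],np.array(p['xyz']),R.from_euler('xyz',p['rotation']).as_matrix()
def ray(c,uv):
    f,cx,cy,o,M=c;d=M@np.array([(uv[0]-cx)/f,(uv[1]-cy)/f,1]);return o,d/np.linalg.norm(d)
def plane(c,uv,z):
    o,d=ray(c,uv);return o+d*(z-o[2])/d[2]
def tri(c1,u1,c2,u2):
    a,d=ray(c1,u1);b,e=ray(c2,u2)
    t=np.linalg.lstsq(np.c_[d,-e],b-a,rcond=None)[0]
    p,q=a+t[0]*d,b+t[1]*e;return (p+q)/2,np.linalg.norm(p-q)
def proj(c,P):
    f,cx,cy,o,M=c;v=M.T@(np.asarray(P)-o);return np.array([cx+f*v[0]/v[2],cy+f*v[1]/v[2]])
E
python3 - <<'E'
from h import *
cs={}
a=cv2.imread('pics/scene0.png');b=cv2.imread('pics/side0.png')
A=a[240:360,270:400];B=b[250:340,235:355]
for n,c,o in(('scene',A,(270,240)),('side',B,(235,250))):
    h=cv2.cvtColor(c,cv2.COLOR_BGR2HSV)
    for nm,m in(('red',((h[...,0]<5)|(h[...,0]>172))&(h[...,1]>170)&(h[...,2]>70)),('blue',(h[...,0]>100)&(h[...,0]<125)&(h[...,1]>150)),('brass',(h[...,0]>14)&(h[...,0]<28)&(h[...,1]>140)&(h[...,2]>110))):
        k,l,st,ce=cv2.connectedComponentsWithStats(m.astype(np.uint8))
        i=1+np.argmax(st[1:,4]);r=cv2.minAreaRect(np.argwhere(l==i)[:,::-1].astype(np.float32))
        print(n,nm,st[i],ce[i]+o,np.round(cv2.boxPoints(r)+o,1).tolist());cs[n,nm]=ce[i]+o
for nm in('red','brass','blue'): print(nm,tri(cam('scene'),cs['scene',nm],cam('side'),cs['side',nm]))
out=np.zeros((490,800,3),np.uint8)
out[:369,:400]=cv2.resize(A,(400,369),interpolation=cv2.INTER_CUBIC);out[:300,400:]=cv2.resize(B,(400,300),interpolation=cv2.INTER_CUBIC)
cv2.imwrite('pics/crop0.png',out[:370])
E
```

```text
scene red [102  20  11  22 166] [377.13855422 270.41566265] [[371.9, 281.0], [373.3, 259.4], [382.5, 260.0], [381.1, 281.6]]
scene blue [  23   29   77   48 1077] [331.58588672 293.61931291] [[291.8, 306.0], [363.9, 267.4], [371.1, 280.9], [299.0, 319.5]]
scene brass [ 90   7  10  17 115] [364.73043478 254.5826087 ] [[360.0, 247.0], [369.0, 247.0], [369.0, 263.0], [360.0, 263.0]]
side red [ 89  22  11  20 184] [328.51086957 281.42934783] [[324.0, 291.0], [324.0, 272.0], [334.0, 272.0], [334.0, 291.0]]
side blue [ 22  23  66  18 611] [289.82651391 282.16693944] [[256.6, 283.8], [258.0, 272.8], [323.0, 281.0], [321.6, 292.1]]
side brass [ 92   9  10  19 134] [331.81343284 265.6119403 ] [[327.0, 259.0], [336.0, 259.0], [336.0, 277.0], [327.0, 277.0]]
red (array([0.4980061 , 0.10162267, 0.12263239]), np.float64(0.004037724320737788))
brass (array([0.49449998, 0.0595915 , 0.12962906]), np.float64(0.0019260560360098101))
blue (array([0.58623084, 0.07357728, 0.08857886]), np.float64(0.004122725428274929))
```

View pics/crop0.png

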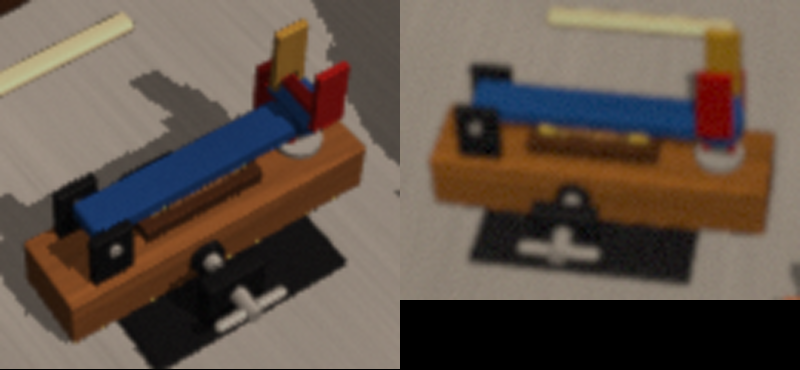

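The crop confirms it: black clamp, wood block, blue arm, red tab at scene (377,270) and side (328,281), brass post at scene (365,255) and side (332,266). Next I'll work out the approach.

```bash
python3 - <<'E'
from h import *
s=get_state();M=R.from_euler('xyz',s['ee_rot'])
print(M.as_matrix().round(3))
th=np.radians(-4.7);x=np.array([np.cos(th),np.sin(th),0]);y=np.array([-np.sin(th),np.cos(th),0])
for sg in(1,-1):
    T=np.c_[[0,0,-1],np.cross(sg*y,[0,0,-1]),sg*y]
    print(sg,(R.from_matrix(T)*M.inv()).as_rotvec(degrees=True).round(2))
print('shift cm',(np.array([.496,.073,.23])-s['tcp_pos'])*100)
E
```

```text
[[-0.001 -0.913  0.407]
 [-0.002  0.407  0.913]
 [-1.    -0.    -0.002]]
1 [ 0.1  -0.02 19.35]
-1 [-3.0000e-02 -1.4000e-01 -1.6065e+02]
shift cm [ 2.31247710e+01 -5.20090821e+01 -3.10007682e-02]
```

apply_moves --motion '[[[0,0,4,1.6,-3.6,0.4,1],[0,0,8,3.2,-7.2,0.8,1],[0,0,12,4.8,-10.8,1,1],[0,0,16,6.4,-14.4,1,1],[0,0,19.35,8,-18,1,1]]]'

```text
t: 0.52
tcp_pos: [0.3453, 0.4116, 0.241]
ee_rot: [2.537, 1.57, -2.254]
ft_force: [-0.1, -0.5, 0.4]
grip_width: 0.0857
```

apply_moves --motion '[[[0,0,0,1.6,-3.6,0,1],[0,0,0,3.2,-7.2,0,1],[0,0,0,4.8,-10.8,0,1],[0,0,0,6.4,-14.4,0,1],[0,0,0,8,-18,0,1]]]'

```text
t: 0.93
tcp_pos: [0.4251, 0.2315, 0.2411]
ee_rot: [1.269, 1.57, 2.758]
ft_force: [0.8, 0.7, 0.4]
grip_width: 0.0854
```

apply_moves --motion '[[[0,0,0,1.5,-3.5,0,1],[0,0,0,3,-7,0,1],[0,0,0,4.6,-10.5,0,1],[0,0,0,6.1,-14,0,1],[0,0,0,7.1,-16,0,1]]]'

```text
t: 1.35
tcp_pos: [0.4968, 0.0685, 0.2413]
ee_rot: [-2.82, 1.569, -1.336]
ft_force: [-0.5, -0.6, -0.2]
grip_width: 0.0853
```

apply_moves --motion '[[[0,0,0,0,0,0,1],[0,0,0,0,0,0,1]]]'

```text
t: 1.52
tcp_pos: [0.496, 0.0722, 0.241]
ee_rot: [1.475, 1.57, 2.96]
ft_force: [-0.2, 0.6, 0.5]
grip_width: 0.0854
```

```bash
python3 - <<'E'
from h import *
s=get_state();print(s['t'],s['tcp_pos'],s['ee_rot'],s['joint_velocities'].round(3) if hasattr(s['joint_velocities'],'round') else s['joint_velocities'])
im=read_camera('wrist');cv2.imwrite('pics/w1.png',im[:,:,::-1]);np.savez('w1.npz',tcp_pos=s['tcp_pos'],ee_rot=s['ee_rot'])
c=cam('wrist',s)
for P in([.498,.1016,.1245],[.4945,.0596,.1245]):print(proj(c,P))
E
```

```text
1.5167 [0.4959895  0.0722118  0.24099391] [1.47470167 1.57003428 2.95993833] [-0.03  -0.003 -0.052  0.009 -0.014  0.002 -0.008]
[351.72011783 230.48633434]
[297.02173021 230.66094424]
```

View pics/w1.png

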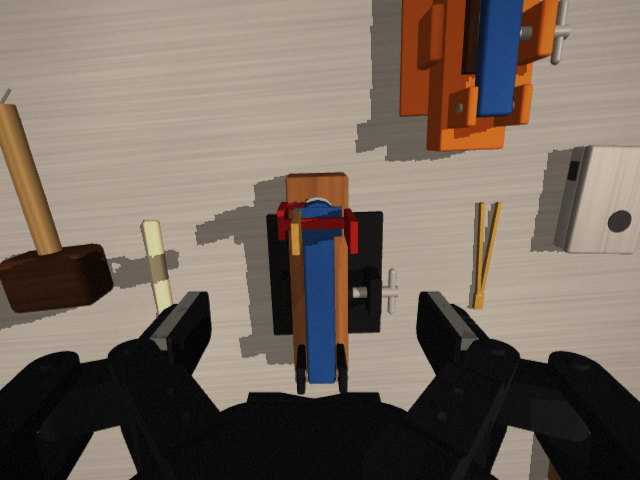

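The wrist view shows the red tab at (353,230), the brass post at (296,230) and the blue arm running down to the hinge at (321,380). These agree with the projected points to within about 1 px. Next I'll refine the yaw and lateral offset.

```bash
python3 - <<'E'
from h import *
s=np.load('w1.npz');c=cam('wrist',s)
im=cv2.imread('pics/w1.png');h=cv2.cvtColor(im,cv2.COLOR_BGR2HSV);H,S,V=h[...,0],h[...,1],h[...,2]
roi=np.zeros(H.shape,bool);roi[190:390,270:375]=1
red=roi&((H<5)|(H>172))&(S>170)&(V>60);blue=roi&(H>100)&(H<125)&(S>150);br=roi&(H>14)&(H<28)&(S>130)&(V>90)
# blue axis: row-wise mid at arm top height
rows=[r for r in range(270,370,5)];mid=np.array([plane(c,(np.where(blue[r])[0].mean(),r),.09) for r in rows])
print('yaw',np.degrees(np.polyfit(mid[:,0],mid[:,1],1)[0]),'width',[np.ptp(np.where(blue[r])[0])for r in rows][::5],mid[0],mid[-1])
t=red.copy();t[:,:346]=0;ys,xs=np.where(t);print('tab',xs.min(),xs.max(),ys.min(),ys.max())
P=plane(c,(np.percentile(xs,98)+.5,np.median(ys)),.146);print('tab outer',P)
b=br.copy();b[:,305:]=0;k,l,st,ce=cv2.connectedComponentsWithStats(b.astype(np.uint8));i=1+np.argmax(st[1:,4]);print('post',st[i],ce[i])
Q=plane(c,(st[i,0],ce[i,1]),.146);print('post outer',Q)
E
```

```text
yaw -3.1853909255054234 width [np.int64(29), np.int64(28), np.int64(27), np.int64(27)] [0.54135158 0.07284041 0.09      ] [0.64031329 0.06712201 0.09      ]
tab 346 357 209 253
tab outer [0.49372597 0.10363624 0.146     ]
post [291 210  11  46 400] [295.9575 234.31  ]
post outer [0.49134847 0.05660066 0.146     ]
```

apply_moves --motion '[[[0,0,1.2,0,-0.1,-2.5,1],[0,0,1.2,0,-0.1,-5,1],[0,0,1.2,0,-0.1,-7.5,1],[0,0,1.2,0,-0.1,-9,1],[0,0,1.2,0,-0.1,-9,1]]]'

```text
t: 1.98
tcp_pos: [0.4926, 0.0741, 0.1476]
ee_rot: [1.842, 1.564, -2.928]
ft_force: [-0.4, 0.7, -1.3]
grip_width: 0.0855
```

apply_moves --motion '[[[0,0,0,0,0,-1.5,1],[0,0,0,0,0,-3,1],[0,0,0,0,0,-4.2,1],[0,0,0,0,0,-4.2,1],[0,0,0,0,0,-4.2,1]]]'

```text
t: 2.4
tcp_pos: [0.4958, 0.0737, 0.1099]
ee_rot: [0.524, 1.57, 2.035]
ft_force: [-0.1, 0.0, 0.8]
grip_width: 0.0854
```

```bash
python3 - <<'E'
from h import *
s=get_state();print(s['t'],s['tcp_pos'],s['ft_force'])
a=read_camera('wrist')[:,:,::-1];s2=read_camera('scene')[190:310,290:450,::-1]
out=np.zeros((300,800,3),np.uint8);out[:,:400]=cv2.resize(a,(400,300));out[:,400:]=cv2.resize(s2,(400,300),interpolation=cv2.INTER_CUBIC)
cv2.imwrite('pics/d1.png',out)
E
```

```text
2.4 [0.49583902 0.07370597 0.10989352] [-0.12706201  0.02602321  0.79701903]
```

View pics/d1.png

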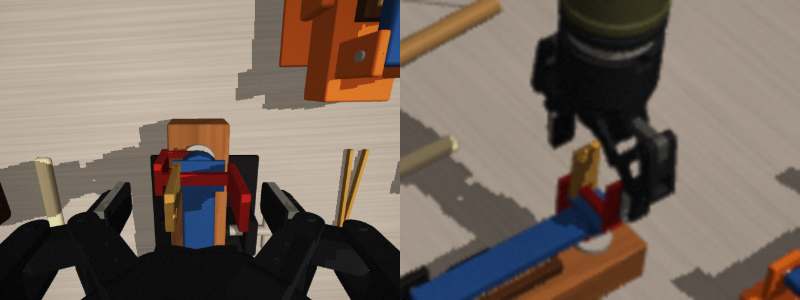

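Wrist view: the pads stand on either side of the tab (240,205) and post (173,200), with clearance on both sides. Closing now.

apply_moves --motion '[[[0,0,0,0,-0.2,0,0.5],[0,0,0,0,-0.2,0,0.5],[0,0,0,0,-0.2,0,0.5],[0,0,0,0,-0.2,0,0.5]]]'

```text
t: 2.83
tcp_pos: [0.497, 0.0727, 0.1106]
ee_rot: [-0.632, 1.567, 0.879]
ft_force: [0.8, 6.0, 3.8]
grip_width: 0.0431
```

apply_moves --motion '[[[0,0,0,0,0,0,0],[0,0,0,0,0,0,0],[0,0,0,0,0,0,0],[0,0,0,0,0,0,0],[0,0,0,0,0,0,0]]]'

```text
t: 3.25
tcp_pos: [0.4968, 0.0693, 0.1114]
ee_rot: [-1.121, 1.569, 0.386]
ft_force: [-3.5, -4.2, 12.0]
grip_width: 0.0259
```

apply_moves --motion '[[[0,0,0,0,0,0,0],[0,0,0,0,0,0,0],[0,0,0,0,0,0,0]]]'

```text
t: 3.5
tcp_pos: [0.4968, 0.0693, 0.1114]
ee_rot: [-1.119, 1.569, 0.388]
ft_force: [-3.6, -4.9, 10.6]
grip_width: 0.0258
```

```bash
python3 - <<'E'
from h import *
s=get_state();print(s['t'],s['tcp_pos'],s['ft_force'],s['moment'],s['grip_width'])
a=read_camera('wrist')[:,:,::-1];s2=read_camera('scene')[190:310,290:450,::-1]
out=np.zeros((300,800,3),np.uint8);out[:,:400]=cv2.resize(a,(400,300));out[:,400:]=cv2.resize(s2,(400,300),interpolation=cv2.INTER_CUBIC)
cv2.imwrite('pics/e1.png',out)
E
```

```text
3.5 [0.4968393  0.06928503 0.11144616] [-3.62569418 -4.87756645 10.62039893] [0.77977034 0.57701355 0.14466678] 0.025817470521653195
```

View pics/e1.png

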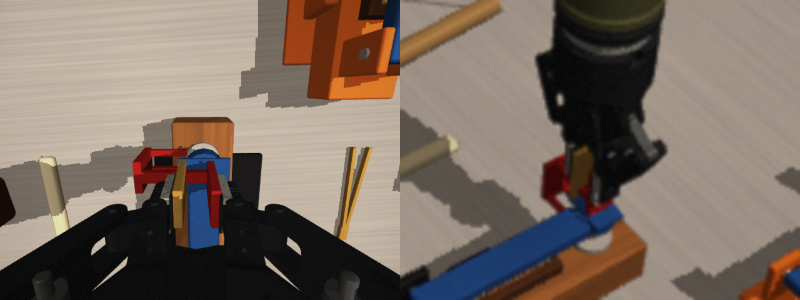

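The tab is now pressed over to the post: width 25.8 mm against 28 mm nominal, and the cross-bar is pushed out at (140,170). The latch is at its stop. I'll lift on an arc about the hinge, starting small to check the force.

apply_moves --motion '[[[0.06,1,0,0.06,0,0.27,0],[0.12,2,0,0.12,-0.01,0.55,0],[0.18,3,0,0.19,-0.01,0.82,0],[0.24,4,0,0.26,-0.02,1.1,0],[0.24,4,0,0.26,-0.02,1.1,0]]]'

```text
t: 4.02
tcp_pos: [0.4985, 0.069, 0.1204]
ee_rot: [1.589, 1.498, 3.097]
ft_force: [-3.0, -4.2, 0.8]
grip_width: 0.0257
```

apply_moves --motion '[[[0.12,2,0,0.16,-0.01,0.54,0],[0.24,4,0,0.33,-0.02,1.08,0],[0.36,6,0,0.53,-0.03,1.61,0],[0.48,8,0,0.74,-0.04,2.14,0],[0.48,8,0,0.74,-0.04,2.14,0]]]'

```text
t: 4.43
tcp_pos: [0.5055, 0.0685, 0.1421]
ee_rot: [1.58, 1.355, 3.087]
ft_force: [-5.3, -4.9, 2.5]
grip_width: 0.0257
```

apply_moves --motion '[[[0.12,2,0,0.23,-0.01,0.51,0],[0.24,4,0,0.48,-0.03,1.02,0],[0.36,6,0,0.75,-0.05,1.52,0],[0.48,8,0,1.03,-0.06,2.01,0],[0.6,10,0,1.33,-0.08,2.49,0]]]'

```text
t: 4.85
tcp_pos: [0.5182, 0.0678, 0.1669]
ee_rot: [1.576, 1.18, 3.084]
ft_force: [-2.8, -5.1, 2.1]
grip_width: 0.0255
```

apply_moves --motion '[[[0,0,0,0,0,0,0],[0,0,0,0,0,0,0],[0,0,0,0,0,0,0],[0,0,0,0,0,0,0],[0,0,0,0,0,0,0]]]'

```text
t: 5.27
tcp_pos: [0.5181, 0.0678, 0.1667]
ee_rot: [1.576, 1.182, 3.084]
ft_force: [-4.2, -4.9, 3.1]
grip_width: 0.0254
```

```bash
python3 - <<'E'
from h import *
s=get_state();M=R.from_euler('xyz',s['ee_rot']).as_matrix();print(s['t'],s['tcp_pos'],s['ft_force'],s['grip_width'],'tool x',M[:,0],'tilt',np.degrees(np.arctan2(-M[0,0],-M[2,0])))
a=read_camera('side')[200:350,210:410,::-1];b=read_camera('scene')[190:340,270:470,::-1]
cv2.imwrite('pics/f1.png',cv2.resize(np.hstack([a,b]),(800,300),interpolation=cv2.INTER_CUBIC))
E
```

```text
5.2667 [0.51813088 0.06780758 0.16669269] [-4.16922535 -4.89553825  3.09086468] 0.02543051729160874 tool x [-0.37859059  0.02185433 -0.92530619] tilt 22.25200660052923
```

View pics/f1.png

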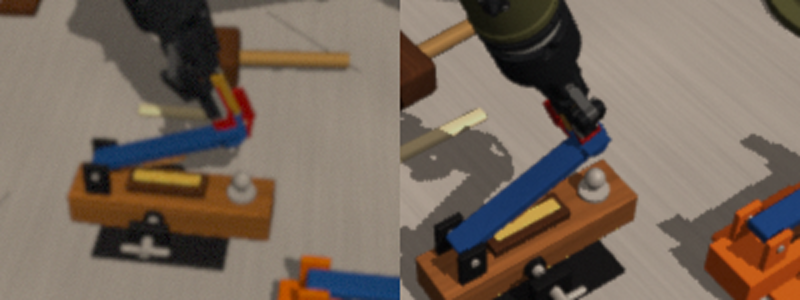

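The ball at side crop (240,185) is free and the blue arm is held up by the fingers. As a last check I'll triangulate the arm's raised end, and hand in if it agrees.

```bash
python3 - <<'E'
from h import *
P,e=tri(cam('side'),(331.5,267.5),cam('scene'),(371.5,261.5));print(P,e)
f=np.array([.656,.069,.08]);print('angle est',np.arctan2(P[2]-f[2],f[0]-P[0]))
if P[2]>.125: print(get_state()['ft_force'],hand_in())
E
```

```text
[0.49607081 0.08103605 0.137257  ] 0.007546527804943628
angle est 0.343796949997168
the job is handed in; nothing more can be done
[-3.51923262 -4.58845224  2.97296847] None
```

The job is handed in with the blue arm held up by the fingers at about 0.37 rad, roughly 57 mm of lift at the socket; no verdict is reported.

I found the real press, with the black clamp and hardwood block, from two views. I straddled the tab and post from above and squeezed them together, then lifted on an arc about the hinge.

**Latch:** The grip closed to 25.8 mm while the arm was still down. That is about 2 mm less than the stated 28 mm, which I take as soft pads at the stop. The wrist force stayed at 12 N or less in the readings after each move.

**Lift:** The fingertips rose 55 mm and the tool tilted 22°, which is where the 0.37 rad comes from. A rough check of the arm's raised end in two views gave about 0.34 rad, with a 7.5 mm mismatch between the rays. It agrees only loosely, but it is above 0.32 rad.

**Hold:** The tool pose and grip width stayed steady over 0.4 s, with 3 to 5 N on each axis.

**Bystanders:** I did not measure where the mallet, tweezers, burnisher and tin ended up. I had no contact with them: the approach passed above them, and nothing looked moved in the views I took. The last crops showed only the mallet and burnisher clearly.

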